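Lock the topping box into the counter slide

TASK

Pick up the oblong lidded topping box by the bar on its lid and set it down upright on the open front end of the locking slide. Then slide it in gently along the deck, past the sprung brass pawl and against the rubber bumper, until the pawl clicks shut behind it and keeps it in; let go and leave the other things on the counter where they are.

Things in the scene. Friction and masses are not known exactly. Their poses are not given: they have to be found in the camera images.
- box: Oblong closed steel box, flat lid, 120 (x) by 78 (y) by 52 mm high, 0.3 to 0.56 kg. Over the lid a black bar handle: 56 mm long in x, 12 mm thick in y, top 84 mm above the underside, open beneath from 52 to 68 mm between its end posts. Origin: centre of the underside; z up. Either end may go in first.
- slide: Locking slide fixed on the counter: steel deck 4 mm thick, 112 mm wide, from x = -210 to +210 mm; the box is slid on it towards +x. Carries guide rails, and a grey stop carriage with pawl and bumper. It breaks if, with the box in the rails, over 50 N act between it (with pawl and bumper) and the box. Origin: on the counter under the slide's centre line; z up.
- slide_front (a point): Middle of the slide's open front end, on the deck top, at x = -130, y = 0, z = 4 mm of the slide (its axes are the slide's). Set the box about here, long side along the slide; free deck on both sides.
- slide_rails (a point): Middle of the guide channel on the deck top, at x = +60, y = 0, z = 4 mm of the slide. The two rails are 14 mm high, 82 mm apart (2 mm play on each side of the box) from x = -30 to +175 mm of the slide; before that they flare to about 94 mm apart at x = -70 mm.
- slide_stop (a point): Deck end at x = +210, y = 0, z = 4 mm of the slide, under the stop carriage, which is clamped fast each time elsewhere over 50 mm, NOT measured. Its rubber bumper (50 mm wide, 19 to 49 mm over the counter) has its free face 110 mm beyond the pawl tip; the box must press it in 10 mm to pass. Spring 3 N at touch, 8 N at the click; past 13 mm two stiff rubber pads add 4 N per mm.
- pawl (a joint): Angle of the sprung brass pawl, a 50 mm lever on an upright pin, on the slide's -y side, 23 to 44 mm over the counter, reaching 12 mm into the way. Tip at x = +25 to +75 mm of the slide (goes with the carriage), pin 47 mm before. 0 = closed, about 0.2 rad while the box side holds it aside (adds 2 to 5 N to the push); snaps to 0 behind the box's rear end and then blocks its return.
- jar: Glass jar with a steel cap, 76 mm diameter, 120 mm high; a bystander. Origin: centre of the underside.
- tin: Round steel tin with a knob, 84 mm diameter, 75 mm high; a bystander. Origin: centre of the underside.
- bowl_a: White bowl, 116 mm diameter, 55 mm high; a bystander. Origin: centre of the underside.
- bowl_b: Blue bowl, 116 mm diameter, 55 mm high; a bystander. Origin: centre of the underside.
- cups: White plastic cup, 72 mm diameter, 65 mm high; a bystander. Origin: centre of the underside.
- spoon: Steel spoon lying on the counter; a bystander. Origin: on its underside.
- syrup: Yellow plastic bottle, 60 mm diameter, 190 mm high; a bystander. Origin: centre of the underside.
Things that resemble listed ones, but are neither listed nor needed, are in the scene too. Leave any turquoise look-alike of the box alone.

How it is judged (in metres and radians):
On the way, in this order (a step that is already met when the one before it is completed fails the run):
1. the box stands upright on the open front end of the slide, before the pawl (x of box in the frame of slide between -0.18 and -0.04 m and y of box in the frame of slide between -0.025 and 0.025 m and z of box in the frame of slide below 0.009 m and angle between box's own z axis and vertical below 0.08 rad), for 0.1 s.
2. the box, flat on the deck, pushes the pawl aside (value of joint pawl above 0.12 rad and z of box in the frame of slide below 0.01 m and x of box in the frame of slide above -0.04 m), for 0.05 s.
At the end, for the whole second after the job is handed in: The box stands flat and at rest on the deck between the rails (underside within 4 mm of the deck, tilt under 0.06 rad, in line with the slide within 0.08 rad and 8 mm), more than 75 mm beyond the slide's origin, with the pawl closed (under 0.06 rad) behind it (value of joint pawl below 0.06 rad and x of box in the frame of slide above 0.075 m and y of box in the frame of slide between -0.008 and 0.008 m and z of box in the frame of slide below 0.008 m and angle between box's own z axis and vertical below 0.06 rad and angle between the x axis of box and the x axis of slide, either way round below 0.08 rad and linear speed of box below 0.01 m/s); the robot touches nothing.
It fails at once if more than 50 N between the box and the slide with its pawl and bumper while the box is in the rails (rammed or jammed) (contact force between box and slide above 50 N and x of box in the frame of slide above -0.07 m and horizontal distance between box and slide below 0.18 m).
It fails at once if a bystander on the counter moved by more than 3 cm (distance of any of jar, tin, bowl_a, bowl_b, cups, spoon, syrup from where it was at the start of the episode above 0.03 m).
It also fails if it takes over 72 s, if anything falls off the work surface, if the arm or the gripper's body presses on something with over 40 N, if the wrist force passes 120 N, or if a joint passes its speed limit or range.

ROBOT

A 6-joint arm with a two-finger parallel gripper is mounted at the origin on the work surface. World frame = base frame: x ahead of the robot, y to its left, z up, the work surface at z = 0. Lengths are in mm, angles in rad, forces in N, time in s.
With the tool pointing down it reaches from about 275 to 1000 mm from the base axis. Payload 8.4 kg.
Tool frame: the origin (TCP) lies at the centre of the arm's flange, where the gripper is bolted on; the fingertips stand r.tip_extent ahead of it and the grasp point (between the pads) lies 155 mm ahead of it (r.tip_extent is the distance from the TCP to the fingertips, in mm); z points along the fingers, y is the direction in which the jaws open and shut (so a half turn about z gives the same grasp; the last joint's range is limited). The gripper opens to 85 mm and grips with 20 to 120 N. Pads are 22 mm wide; open, the fingers measure 114 mm over their backs; the gripper's body (76 mm by 85 mm) begins 54 mm behind the grasp point. The pads swing forward as they close: fully open they stand 13 mm farther back than shut.
Start: joints at [1.303, 0.353, 1.633, -0, 1.155, -0.002], TCP at [164.175, 603.056, 404.681] pointing down, gripper open.
Joint ranges: [-2.63, 2.63], [-0.92, 2.1], [0.06, 2.66], [-1.3, 4.44], [0, 2.69], [-3.02, 3.02]. Speed limits (rad/s): [2.22, 2.22, 2.79, 3.14, 3.14, 3.14].

INTERFACE

Orientations are given as [roll, pitch, yaw] about the fixed x, y, z axes, in that order (R = Rz(yaw) Ry(pitch) Rx(roll)).
In Python, from rig import sense, grab_frame, job, r gives the robot as it stands. The module is installed in compiled form; this text tells all that it offers.
- The arm moves only by the shell command python3 -m creep 'ROWS' [FORCE]. ROWS is JSON, a list of rows, each a list of 7 numbers: the turn, a rotation vector about the tool's x, y, z in rad, then the shift along the tool's x, y, z in mm, then the closure, from 0 (fully open) to 1 (shut). In form: [[wx, wy, wz, dx, dy, dz, fingers], ...]. A call has 1 to 10 rows; each row shifts and turns the pose as measured when the row begins, along the tool's axes as they then stand; what a row does not reach is not made up. A row lasts 1/12 s, in which the tool goes at most 41.7 mm and 7.16 degrees, less where a joint would pass 70% of its speed; a pose out of reach is approached as far as the arm can. A call with a gripper value outside its range is refused whole. The fingers move at their own pace and stop on an object; FORCE is the grip in N (left out, the last holds). Time passes only in rows, so rows that do not move let the fingers close. It gives the time, the measured TCP pose, the force and the opening at its end, in the units of the state.
- sense(): the state, without advancing time (a new reading comes with each control period).
- grab_frame(name): name is "scene" or "top" or "wrist"; returns a dict with "color" (420x560x3 uint8, red, green, blue), "mtx" (3x3 intrinsics, pixels), "distortion" ([k1, k2, p1, p2, k3] as OpenCV has them; the pictures are not rectified), "T" (4x4, takes a point from camera to world coordinates). Camera axes: x right, y down, z forward; pixel columns grow to the right and rows downward; lengths in mm; the calibration is good to about 2 mm. A picture is of the moment at which its call begins. There is no depth.
- job.sign_off(): hands the job in, once; it reports no verdict.
The state is a dict: "clock": time; "qpos": joint angles; "qvel": joint speeds; "joint_efforts": joint torques, N m; "eef_pos": TCP position; "tcp_rot": TCP orientation; "contact_force": force on the tool from outside, world axes, zero at the start; "wrist_torque": the same for the moment, N m; "opening": opening from 0.0 (shut) to 1.0 (fully open).
Only numpy, scipy, OpenCV 4.12 (cv2) and the standard library are available. Lean on these libraries where they do the work, as an engineer would, in place of code of your own. Each camera call takes 0.05 s, during which the arm holds its last target.

## Working session

There is one attempt and no reset: what is moved stays moved. The work goes in short steps, Python scripts to look and compute and a shell command to move; the robot and the scene stay as the last step left them, time stands still between calls to the robot, and variables do not carry over. Pictures are saved under pics/ and viewed, and the job is handed in when it is done.

```bash
mkdir -p pics; cat > h.py <<'E'
import numpy as np, cv2
from rig import sense, grab_frame, job, r
def snap(name,tag):
    f=grab_frame(name); cv2.imwrite(f'pics/{tag}.png',f['color'][:,:,::-1]); np.savez(f'{tag}.npz',**{k:np.array(v) for k,v in f.items()}); return f
def ray(f,u,v,z):
    p=cv2.undistortPoints(np.array([[[u,v]]],float),np.array(f['mtx'],float),np.array(f['distortion'],float))[0,0]
    T=np.array(f['T']); d=T[:3,:3]@np.array([p[0],p[1],1]); o=T[:3,3]
    return o+d*(z-o[2])/d[2]
def proj(f,P):
    T=np.linalg.inv(np.array(f['T'])); P=np.atleast_2d(P).astype(float)
    return cv2.projectPoints(P,cv2.Rodrigues(T[:3,:3])[0],T[:3,3],np.array(f['mtx'],float),np.array(f['distortion'],float))[0][:,0]
def crop(tag,x0,y0,x1,y1,s,out):
    im=cv2.imread(f'pics/{tag}.png')[y0:y1,x0:x1]; cv2.imwrite(f'pics/{out}.png',cv2.resize(im,None,fx=s,fy=s,interpolation=cv2.INTER_CUBIC))
def ld(tag):
    return dict(np.load(f'{tag}.npz'))
E
python3 - <<'E'
from h import *
print(sense(), r.tip_extent)
for n in ('scene','top','wrist'):
    f=snap(n,n+'0'); print(n,np.round(f['T'],2).tolist())
E
```

```text
{'clock': 0.0, 'qpos': array([ 1.30263037e+00,  3.53716111e-01,  1.63412863e+00,  4.17685449e-06,
        1.15522277e+00, -2.40348410e-03]), 'qvel': array([-7.30365389e-05, -1.65088678e-04,  3.69264765e-04, -2.34729029e-03,
        2.07743363e-04, -2.44345522e-03]), 'joint_efforts': array([-9.00094819e-04, -6.05216074e+01, -3.42046988e+01, -2.07519824e-04,
        9.10491130e-03, -1.53880825e-05]), 'eef_pos': array([164.09387662, 602.83633614, 403.92141305]), 'tcp_rot': array([-3.14011780e+00, -7.36364889e-06,  2.87582849e+00]), 'contact_force': array([-0.39326687,  0.8482363 ,  0.13008409]), 'wrist_torque': array([ 0.02256552, -0.00056947,  0.00019026]), 'opening': 0.9981731502563996} 173.4
scene [[0.64, 0.58, -0.5, 1271.01], [0.77, -0.48, 0.43, -613.8], [0.01, -0.66, -0.75, 1080.32], [0.0, 0.0, 0.0, 1.0]]
top [[-0.11, -0.97, 0.21, 361.15], [-0.99, 0.11, -0.02, -0.61], [-0.0, -0.22, -0.98, 1061.6], [0.0, 0.0, 0.0, 1.0]]
wrist [[0.26, 0.92, 0.29, 88.95], [0.97, -0.25, -0.08, 623.43], [-0.0, 0.3, -0.95, 373.97], [0.0, 0.0, 0.0, 1.0]]
```

View pics/scene0.png

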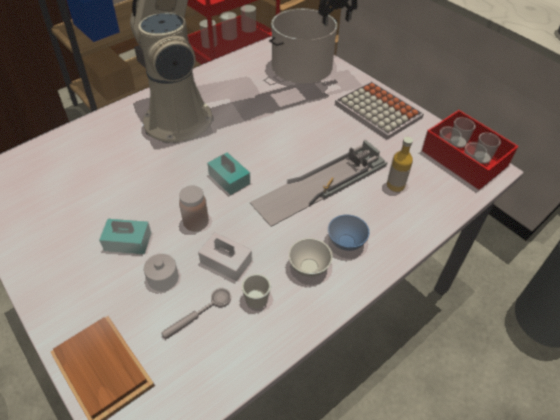

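View pics/top0.png

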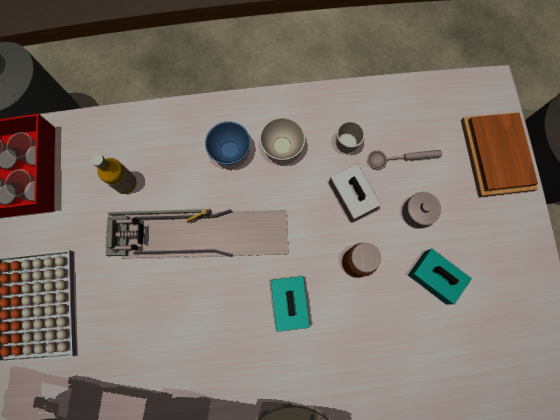

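View pics/wrist0.png

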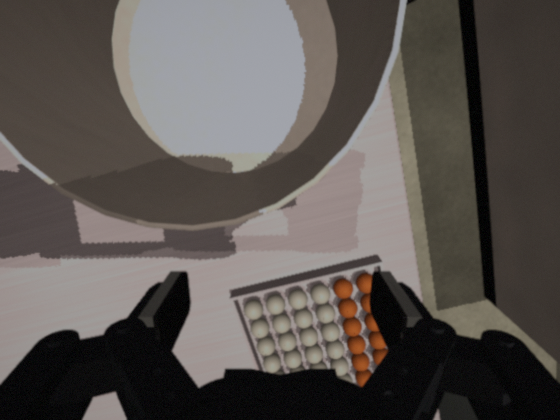

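Candidates for the box in the top picture are the white/steel one at (355,190), a turquoise one at (291,303) and a turquoise one at (440,275). I choose the steel one. In the same picture the slide runs from its open end at (288,232) to the stop carriage at (125,235), with the pawl at about (200,214). I'll check both in close crops.

```bash
python3 - <<'E'
from h import *
crop('top0',315,150,395,230,8,'c1')
crop('top0',95,195,300,270,3.9,'c2')
crop('scene0',185,220,265,285,8,'c3')
E
```

```text
(no output)
```

View pics/c1.png

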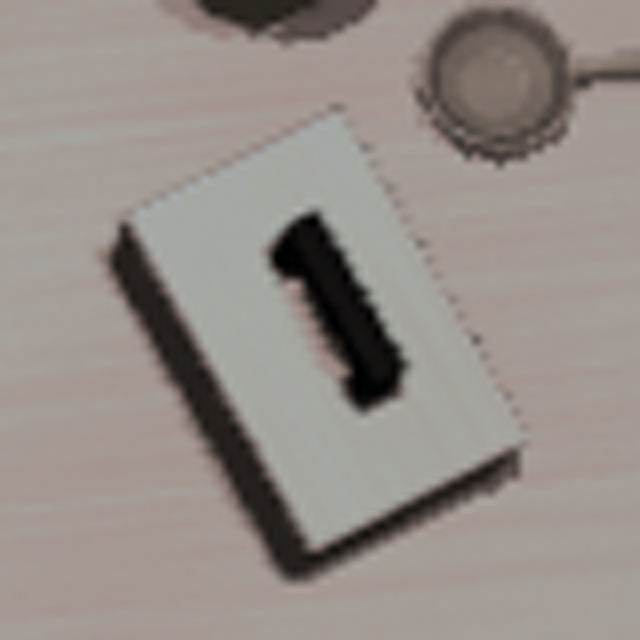

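View pics/c2.png

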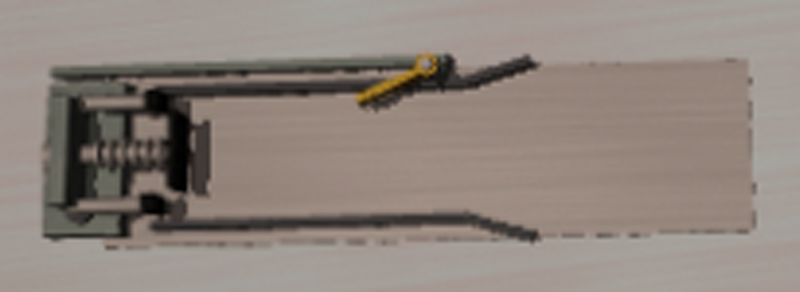

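View pics/c3.png

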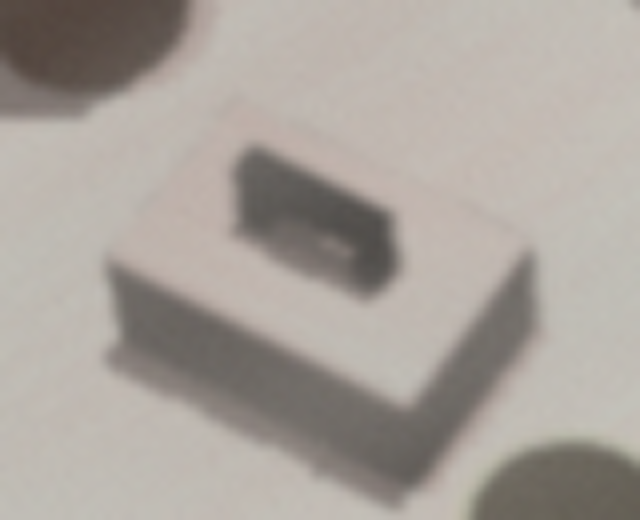

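Close up, the steel box has bare grey sides, a flat lid and a black bar, so it is the listed one. Lid corners in c1 are (340,107), (125,217), (308,550) and (525,440). On the slide crop, the deck front corners are (748,62) and (755,233), the pawl tip is (362,102) and the bumper face is about x=210.

```bash
python3 - <<'E'
from h import *
f=ld('top0')
def c(px,x0,y0,s): return x0+(px[0]+.5)/s-.5, y0+(px[1]+.5)/s-.5
print('box lid'); L=[]
for p in [(340,107),(125,217),(308,550),(525,440)]:
    L.append(ray(f,*c(p,315,150,8),52)[:2])
L=np.array(L); print(L.round(1), L.mean(0).round(1))
d1=(L[2]-L[1]+L[3]-L[0])/2; d2=(L[1]-L[0]+L[2]-L[3])/2
print(np.hypot(*d1),np.hypot(*d2),np.arctan2(d1[1],d1[0]),np.arctan2(d2[1],d2[0]))
for p in [(305,220),(392,380)]: print('handle',ray(f,*c(p,315,150,8),84).round(1))
s=3.9
def q(p,z): return ray(f,*c(p,95,195,s),z)[:2]
A=q((748,62),4);B=q((755,233),4);C=q((108,247),4)
print('deck',A,B,C,'w',np.hypot(*(A-B)), (A+B)/2)
ur=[q((470,85),18),q((160,92),18)];lr=[q((470,217),18),q((160,225),18)]
d=(ur[1]-ur[0]+lr[1]-lr[0]); 
for v in (C-B,ur[1]-ur[0],lr[1]-lr[0],d): print('dir',np.arctan2(v[1],v[0]))
yaw=np.arctan2(d[1],d[0]); ex=np.array([np.cos(yaw),np.sin(yaw)]); ey=np.array([-ex[1],ex[0]])
o=(A+B)/2+210*ex; print('origin',o)
def S(w): return np.array([(w-o)@ex,(w-o)@ey]).round(1)
for n,p,z in [('urail',(470,85),18),('urail2',(160,92),18),('lrail',(470,217),18),('lr2',(160,225),18),('tip',(362,102),44),('pin',(428,63),44),('bumpT',(210,120),49),('bumpB',(210,195),49),('fl',(533,62),18),('fl',(536,237),18)]: print(n,S(q(p,z)))
E
```

```text
box lid
[[ 681.8 -242.8]
 [ 653.9 -170.8]
 [ 543.6 -210.9]
 [ 569.8 -282.5]] [ 612.3 -226.8]
118.11856909049025 76.77188530108714 -2.7966395815401177 1.9310132101469386
handle [ 637.6 -219.    84. ]
handle [ 585.8 -237.1   84. ]
deck [591.7391127  -55.45868278] [480.42324362 -46.50767447] [517.64448818 369.00974112] w 111.67516850111382 [536.08117816 -50.98317862]
dir 1.4814567167099246
dir 1.4794323019568811
dir 1.4864306336848032
dir 1.4829023776434929
origin [554.51515127 158.20618209]
urail [-30.3 -42.4]
urail2 [171.8 -43.1]
lrail [-30.5  42.7]
lr2 [168.3  43.4]
tip [ 34.  -27.9]
pin [ -7.4 -51.8]
bumpT [128.8 -17.8]
bumpB [127.2  29.4]
fl [-70.9 -56.5]
fl [-72.2  56.4]
```

Steel box: centre about (612,-227), yaw about 0.35. Slide: origin about (554.5,158), yaw about 1.483, with its rails within 0.5 mm of symmetric about the centre line. Moving over the box now, staying high.

```bash
python3 -m creep '[[0,0,0,-27,-28.5,0,0],[0,0,0,-27,-28.5,0,0],[0,0,0,-27,-28.5,0,0],[0,0,0,-27,-28.5,0,0],[0,0,0,-27,-28.5,0,0],[0,0,0,-27,-28.5,0,0],[0,0,0,-27,-28.5,0,0],[0,0,0,-27,-28.5,0,0],[0,0,0,-27,-28.5,0,0],[0,0,0,-27,-28.5,0,0]]' 60
```

```text
clock: 0.98
eef_pos: [352.2, 248.3, 401.1]
tcp_rot: [-3.142, -0.001, 2.887]
contact_force: [0.0, 0.9, 0.3]
opening: 1.0
```

```bash
python3 -m creep '[[0,0,0.12,-27,-28.5,0,0],[0,0,0,-28,-28.5,0,0],[0,0,0,-28,-28.5,0,0],[0,0,0,-28,-28.5,0,0],[0,0,0,-28,-28.5,0,0],[0,0,0,-28,-28.5,0,0],[0,0,0,-28,-28.5,0,0],[0,0,0,-28,-28.5,0,0],[0,0,0,-28,-28.5,0,0],[0,0,0.1,0,0,0,0]]' 60
python3 -m creep '[[0,0,0.125,0,0,0,0],[0,0,0.125,0,0,0,0],[0,0,0.125,0,0,0,0],[0,0,0.125,0,0,0,0],[0,0,0.125,0,0,0,0],[0,0,0.125,0,0,0,0],[0,0,0.125,0,0,0,0],[0,0,0.125,0,0,0,0],[0,0,0.125,0,0,0,0],[0,0,0.125,0,0,0,0]]' 60
```

```text
clock: 1.82
eef_pos: [498.4, -102.6, 401.9]
tcp_rot: [3.14, 0.004, 2.661]
contact_force: [0.2, 0.5, 0.1]
opening: 0.999
clock: 2.65
eef_pos: [498.0, -107.7, 399.3]
tcp_rot: [-3.141, 0.0, 1.405]
contact_force: [-1.1, -0.9, 0.9]
opening: 1.001
```

```bash
python3 -m creep '[[0,0,0.12,0,0,0,0],[0,0,0.125,0,0,0,0],[0,0,0.125,0,0,0,0],[0,0,0.125,0,0,0,0],[0,0,0.125,0,0,0,0],[0,0,0.125,0,0,0,0],[0,0,0.125,0,0,0,0],[0,0,0.12,0,0,0,0],[0,0,0,0,0,0,0]]' 60
```

```text
clock: 3.4
eef_pos: [496.9, -107.4, 397.6]
tcp_rot: [-3.139, 0.003, 0.399]
contact_force: [-0.4, -0.4, -0.3]
opening: 1.002
```

```bash
python3 -m creep '[[0,0,0,12,31,0,0],[0,0,0,12,31,0,0],[0,0,0,12,31,0,0],[0,0,0,12,31,0,0],[0,0,0.05,12,31,0,0],[0,0,0,0,0,0,0],[0,0,0,0,0,0,0]]' 60
python3 - <<'E'
from h import *
f=snap('wrist','w1'); snap('top','t1')
print(proj(f,[[612,-227,84]]))
print(sense()['eef_pos'],sense()['tcp_rot'])
E
```

```text
clock: 3.98
eef_pos: [616.6, -230.5, 394.5]
tcp_rot: [-3.137, 0.006, 0.378]
contact_force: [0.4, -0.2, -1.0]
opening: 0.997
[[276.34008352 202.85085544]]
[ 615.92682698 -229.65965929  394.73359449] [-3.13730821  0.0058921   0.37750947]
```

View pics/w1.png

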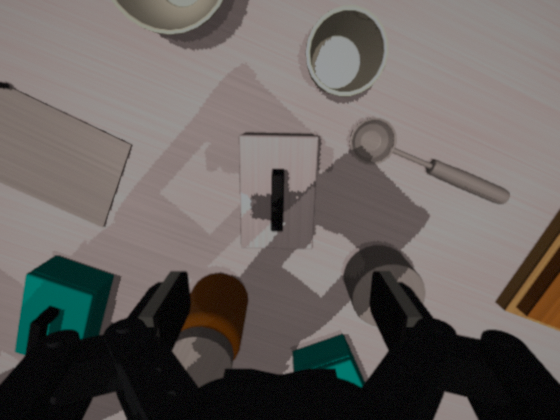

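In the wrist view the steel box sits upright in the middle. Its lid corners are about (241,135), (319,136), (314,248) and (240,247), and the bar runs from (279,170) to (278,231).

```bash
python3 - <<'E'
from h import *
crop('w1',220,110,340,270,3.7,'c4')
f=ld('w1')
L=np.array([ray(f,*p,52)[:2] for p in [(241,135),(319,136),(314,248),(240,247)]]);print(L.round(1),L.mean(0))
h=np.array([ray(f,*p,84)[:2] for p in [(279,170),(278,231)]]); d=h[0]-h[1]; print(h,h.mean(0),np.hypot(*d),np.arctan2(d[1],d[0]))
E
```

```text
[[ 654.3 -172.8]
 [ 681.5 -243.6]
 [ 570.9 -286.7]
 [ 542.1 -211.5]] [ 612.21826198 -228.67062876]
[[ 641.54255905 -217.93001212]
 [ 586.45835126 -238.78220873]] [ 614.00045516 -228.35611042] 58.8989308224121 0.36188046819265135
```

View pics/c4.png

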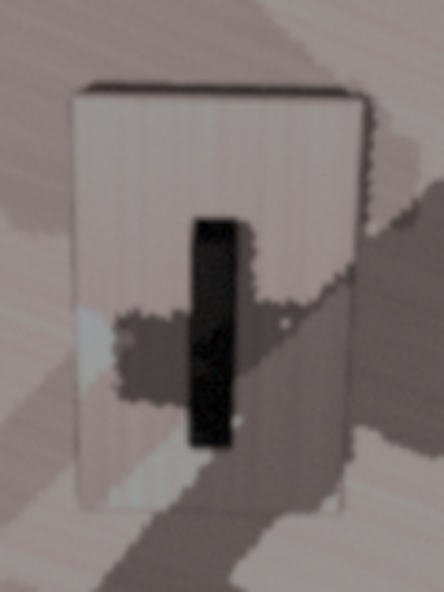

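```bash
python3 -m creep '[[-0.004,0.006,0.017,-2.6,-2.9,20,0],[0,0,0,0,0,30,0],[0,0,0,0,0,30,0],[0,0,0,0,0,30,0],[0,0,0,0,0,0,0]]' 60; python3 - <<'E'
from h import *
snap('wrist','w2')
s=sense();print(s['eef_pos'],s['tcp_rot'])
E
```

```text
clock: 4.5
eef_pos: [609.8, -223.7, 285.6]
tcp_rot: [3.139, -0.004, 0.372]
contact_force: [-2.0, 0.7, -0.2]
opening: 1.003
[ 610.66118375 -223.9978358   288.33682346] [ 3.13717506 -0.00632085  0.37161032]
```

View pics/w2.png

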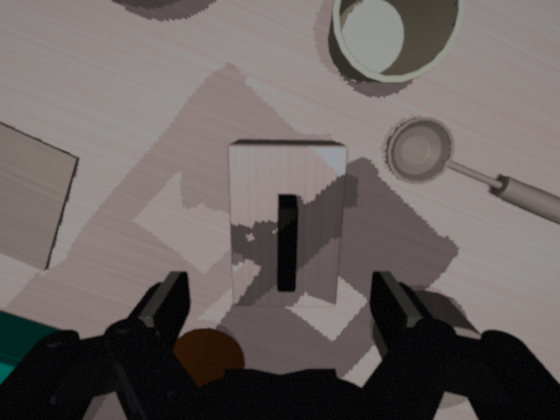

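```bash
python3 -m creep '[[0,0,0,0,0,0,0],[0,0,0,0,0,0,0]]' 60;python3 - <<'E'
from h import *
f=ld('w2')
h=np.array([ray(f,*p,84)[:2] for p in [(288,195),(287,291)]]); d=h[0]-h[1]; print(h,h.mean(0),np.hypot(*d),np.arctan2(d[1],d[0]))
for i in range(3):
  s=sense();print(s['eef_pos'],s['tcp_rot'],s['clock'])
E
```

```text
clock: 4.72
eef_pos: [610.9, -223.3, 291.4]
tcp_rot: [3.136, -0.008, 0.374]
contact_force: [0.5, -0.6, 0.2]
opening: 0.996
[[ 644.05872608 -215.59247946]
 [ 586.45430348 -237.96089941]] [ 615.25651478 -226.77668943] 61.794948947219375 0.3703890518207101
[ 610.8532677  -223.2524073   291.35015992] [ 3.13606563 -0.00768354  0.37396681] 4.7167
[ 610.8532677  -223.2524073   291.35015992] [ 3.13606563 -0.00768354  0.37396681] 4.7167
[ 610.8532677  -223.2524073   291.35015992] [ 3.13606563 -0.00768354  0.37396681] 4.7167
```

```bash
python3 -m creep '[[0.0055,-0.0077,0.009,0.9,4.9,8,0],[0,0,0,0,0,16,0],[0,0,0,0,0,16,0],[0,0,0,0,0,8,0],[0,0,0,0,0,0,0],[0,0,0,0,0,0,0]]' 60; python3 - <<'E'
from h import *
snap('wrist','w3')
s=sense();print(s['eef_pos'],s['tcp_rot'])
E
```

```text
clock: 5.22
eef_pos: [617.9, -229.6, 251.3]
tcp_rot: [3.132, -0.01, 0.365]
contact_force: [-0.4, 0.3, 0.8]
opening: 1.005
[ 617.94506444 -229.56078639  251.43236879] [ 3.13204119 -0.01028657  0.36452425]
```

View pics/w3.png

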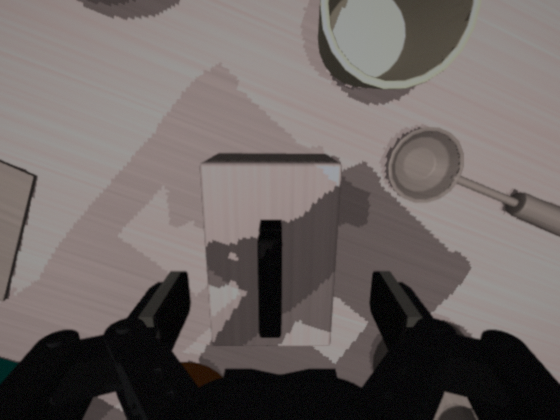

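```bash
python3 - <<'E'
from h import *
from scipy.spatial.transform import Rotation as Ro
f=ld('w3'); print(f['mtx'],f['distortion'])
s=sense(); R=Ro.from_euler('xyz',s['tcp_rot']).as_matrix(); p=s['eef_pos']
T=f['T']; print('cam in tool',(R.T@(T[:3,3]-p)).round(1)); print((R.T@T[:3,:3]).round(3))
for q in [(271,220),(270,337)]:
    w=ray(f,*q,84); print(w.round(1),(R.T@(w-p)).round(1))
for P in ([0,0,155],[0,0,167],[0,42,167],[0,-42,167]): print(P,proj(f,[R@np.array(P)+p]).round(1))
E
```

```text
[[312.3935478    0.         279.71025555]
 [  0.         312.3935478  213.95997873]
 [  0.           0.           1.        ]] [-0.01650231  0.          0.          0.          0.        ]
cam in tool [77.5 -0.3 30.2]
[[ 0.001 -0.953 -0.304]
 [ 1.     0.001 -0.001]
 [ 0.001 -0.304  0.953]]
[ 647.2 -215.4   84. ] [ 30.6  -4.4 167.7]
[ 586.1 -237.6   84. ] [-34.4  -5.4 167. ]
[0, 0, 155] [[280.5 292.5]]
[0, 0, 167] [[280.4 279.3]]
[0, 42, 167] [[365.5 279.3]]
[0, -42, 167] [[195.3 279.1]]
```

The bar sits 5 mm to the left of the jaw centre, at pixel column 270 against 280. I'll shift by that, go down and close.

```bash
python3 -m creep '[[0.009,-0.009,0,1,-5,6,0],[0,0,0,0,0,7,0],[0,0,0,0,0,2,0],[0,0,0,0,0,0,0]]' 60; python3 - <<'E'
from h import *
snap('wrist','w4')
s=sense();print(s['eef_pos'],s['tcp_rot'])
E
```

```text
clock: 5.6
eef_pos: [617.9, -224.3, 237.6]
tcp_rot: [3.14, -0.003, 0.364]
contact_force: [-0.4, 0.7, -0.5]
opening: 1.002
[ 617.98519011 -224.35555197  237.66903291] [ 3.13982885e+00 -2.82618775e-03  3.64377992e-01]
```

View pics/w4.png

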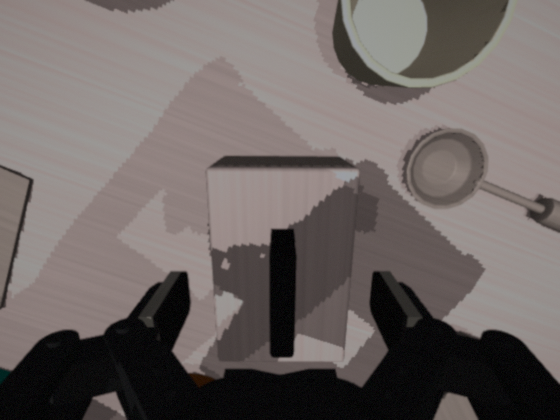

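The bar is now centred: column 283 against 280, from row 230 to 356. Closing.

```bash
python3 -m creep '[[0,0,0,0,0.5,2,0.4],[0,0,0,0,0,0,0.6],[0,0,0,0,0,0,0.8],[0,0,0,0,0,0,1],[0,0,0,0,0,0,1],[0,0,0,0,0,0,1],[0,0,0,0,0,0,1],[0,0,0,0,0,0,1],[0,0,0,0,0,0,1]]' 60; python3 - <<'E'
from h import *
snap('wrist','w5')
s=sense();print(s['eef_pos'],s['tcp_rot'],s['contact_force'],s['opening'])
E
```

```text
clock: 6.4
eef_pos: [618.4, -225.2, 236.0]
tcp_rot: [3.139, -0.004, 0.364]
contact_force: [0.5, 0.0, -0.7]
opening: 0.123
[ 618.43686153 -225.18897933  236.04260871] [ 3.13903196 -0.0036858   0.36416707] [ 0.75759874 -0.43459129 -1.11167666] 0.12412199207787115
```

View pics/w5.png

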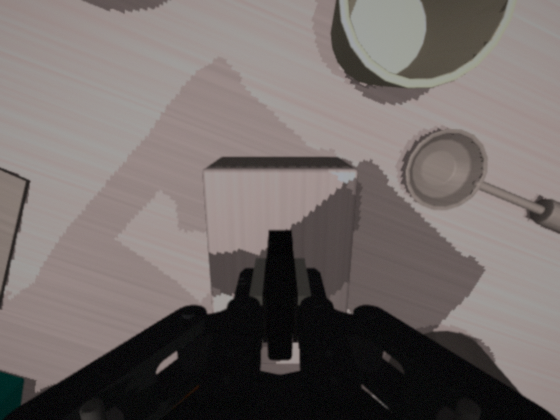

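The bar is held (opening 0.124, about 10.5 mm). Lifting.

```bash
python3 -m creep '[[0,0,0,0,0,-8,1],[0,0,0,0,0,-20,1],[0,0,0,0,0,-30,1],[0,0,0,0,0,-30,1],[0,0,0,0,0,-12,1],[0,0,0,0,0,0,1],[0,0,0,0,0,0,1]]' 70; python3 - <<'E'
from h import *
from scipy.spatial.transform import Rotation as Ro
s=sense(); R=Ro.from_euler('xyz',s['tcp_rot']).as_matrix(); p=s['eef_pos']
f5=ld('w5')
R5=Ro.from_euler('xyz',[3.13903196,-0.0036858,0.36416707]).as_matrix();p5=np.array([618.43686153,-225.18897933,236.04260871])
for q in [(281,231),(205,169),(357,169)]: print((R5.T@(ray(f5,*q,84 if q[0]==281 else 52)-p5)).round(1))
snap('wrist','w6')
print(p,s['tcp_rot'],s['contact_force'],s['opening'])
E
```

```text
clock: 7.03
eef_pos: [615.2, -223.9, 336.8]
tcp_rot: [-3.136, 0.006, 0.364]
contact_force: [0.5, 0.3, -5.2]
opening: 0.126
[ 31.1   0.2 152.2]
[ 51.7 -37.4 184.1]
[ 51.7  38.  184.3]
[ 615.19076244 -223.93816362  336.84171486] [-3.13596536  0.00563624  0.36436483] [ 0.47234036  0.34437889 -5.24849819] 0.12554183899419094
```

View pics/w6.png

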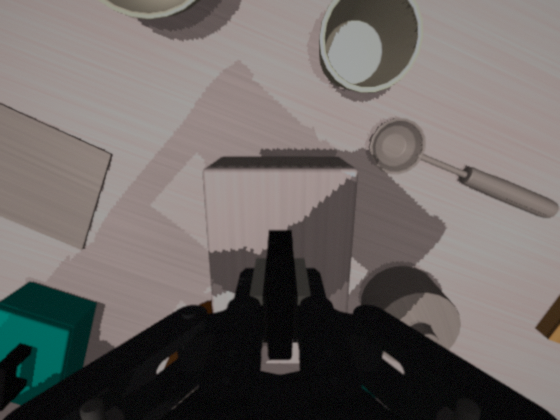

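Lifted with the box level, about 5.2 N (0.53 kg). The box centre is about 7 mm behind the TCP along tool x. Carrying it over the slide front.

```bash
python3 -m creep '[[0,0,0,2,-20,0,1],[0,0,0,3.5,-36,0,1],[0,0,0,3.5,-38,0,1],[0,0,0,3.5,-38,0,1],[0,0,0,3.5,-38,0,1],[0,0,0,3.5,-38,0,1],[0,0,0,3.5,-38,0,1],[0,0,0,2,-22,0,1],[0,0,0,0,0,0,1]]' 70
python3 -m creep '[[0,0,-0.08,0,0,0,1],[0,0,-0.12,0,0,0,1],[0,0,-0.12,0,0,0,1],[0,0,-0.12,0,0,0,1],[0,0,-0.12,0,0,0,1],[0,0,-0.12,0,0,0,1],[0,0,-0.12,0,0,0,1],[0,0,-0.12,0,0,0,1],[0,0,-0.1,0,0,0,1],[0,0,0,0,0,0,1]]' 70
python3 - <<'E'
from h import *
snap('top','t2');snap('wrist','w7');snap('scene','s2')
s=sense();print(s['eef_pos'],s['tcp_rot'],s['contact_force'],s['opening'])
E
```

```text
clock: 7.83
eef_pos: [535.0, 43.4, 324.1]
tcp_rot: [-3.129, 0.023, 0.358]
contact_force: [0.5, -0.2, -5.9]
opening: 0.124
clock: 8.67
eef_pos: [529.2, 43.9, 310.3]
tcp_rot: [-3.093, 0.006, 1.426]
contact_force: [0.4, -0.2, -4.9]
opening: 0.123
[529.3653617   44.01053407 310.86103246] [-3.09379004  0.00641227  1.41756006] [-0.5855038  -0.5770367  -5.15842859] 0.11978081328579612
```

View pics/t2.png

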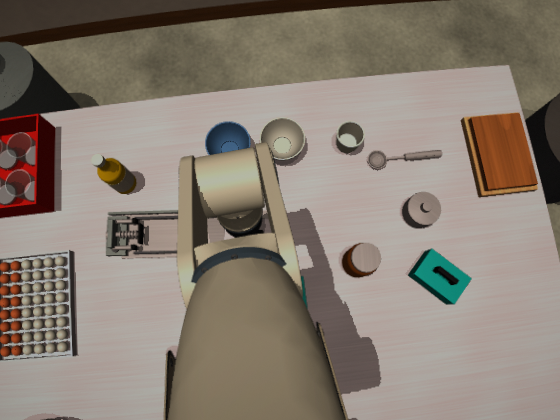

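View pics/w7.png

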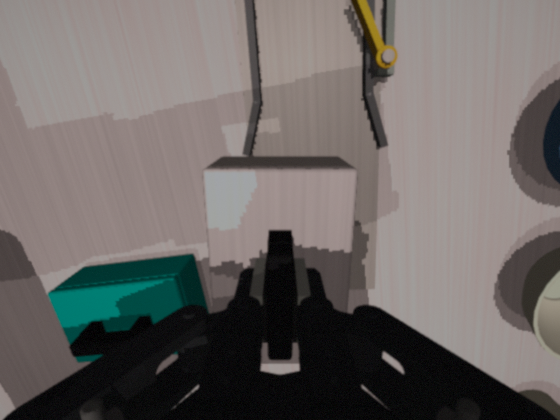

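View pics/s2.png

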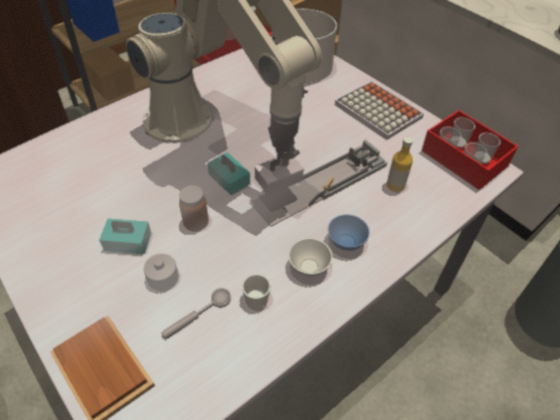

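The wrist sagged and tilted 0.048 rad while turning, so I'll level it and re-centre before lowering. In the wrist picture the pawl pin is at (386,56), the right flare end at (383,145) and the left flare end at (247,152).

```bash
python3 -m creep '[[-0.025,0.006,-0.04,-3,8,-6,1],[-0.025,0,-0.02,-3,7,-6,1],[0,0,0,0,0,0,1],[0,0,0,0,0,0,1]]' 70
python3 - <<'E'
from h import *
s=sense();print(s['eef_pos'],s['tcp_rot'],s['contact_force'],s['opening'])
E
```

```text
clock: 9.15
eef_pos: [544.0, 35.4, 321.7]
tcp_rot: [3.139, -0.001, 1.469]
contact_force: [-1.4, 0.2, -5.9]
opening: 0.12
[544.04132401  35.35374017 321.6945231 ] [ 3.13944012e+00 -6.58068749e-04  1.46913863e+00] [-1.42348267  0.21796506 -5.93322978] 0.12040301394698802
```

```bash
python3 -m creep '[[0.002,0,-0.013,0,0,0,1],[0,0,0,0,0,0,1]]' 70
python3 - <<'E'
from h import *
from scipy.spatial.transform import Rotation as Ro
f=snap('wrist','w8')
s=sense();print(s['eef_pos'],s['tcp_rot'],s['contact_force'],s['opening'])
# slide prediction overlay from current slide estimate
o=np.array([554.5,158.2]);y=1.483;ex=np.array([np.cos(y),np.sin(y)]);ey=np.array([-ex[1],ex[0]])
def W(x,yy,z): return [*(o+x*ex+yy*ey),z]
for n,a in dict(flR=(-70,-47,18),flL=(-70,47,18),R=(-30,-41,18),L=(-30,41,18),dR=(-210,-56,4),dF=(-70,-56,4),dL=(-70,56,4)).items(): print(n,proj(f,[W(*a)]).round(1))
R=Ro.from_euler('xyz',s['tcp_rot']).as_matrix();p=s['eef_pos']
im=f['color'][:,:,::-1].copy()
cv2.imwrite('pics/w8c.png',cv2.resize(im[0:260,150:450],None,fx=2.6,fy=2.3))
E
```

```text
clock: 9.32
eef_pos: [543.7, 35.4, 321.6]
tcp_rot: [-3.141, -0.001, 1.48]
contact_force: [-0.6, -0.1, -6.0]
opening: 0.122
[543.70580443  35.36832384 321.56609797] [-3.14071525e+00 -5.97599325e-04  1.47977686e+00] [ 0.52372416 -0.28723077 -3.96752568] 0.12292265451515778
flR [[335.1 144.8]]
flL [[225.8 145. ]]
R [[330.3  95.3]]
L [[230.5  95.5]]
dR [[334.6 281.2]]
dF [[342.5 143.4]]
dL [[218.4 143.6]]
```

View pics/w8.png

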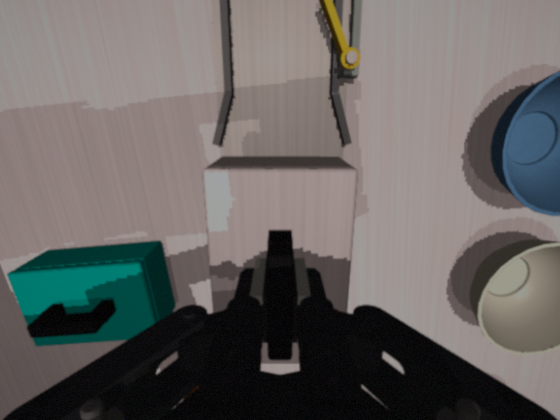

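The predicted rail corners (230,95) and (330,95) match the observed (231,95) and (332,95). Lowering.

```bash
python3 -m creep '[[0,0,0,0,0,12,1],[0,0,0,0,0,16,1],[0,0,0,0,0,16,1],[0,0,0,0,0,14,1],[0,0,0,0,0,6,1],[0,0,0,0,0,0,1],[0,0,0,0,0,0,1]]' 70
python3 - <<'E'
from h import *
s=sense();print(s['eef_pos'],s['tcp_rot'],s['contact_force'],s['opening'])
E
```

```text
clock: 9.95
eef_pos: [542.3, 36.1, 251.3]
tcp_rot: [-3.138, -0.0, 1.478]
contact_force: [-0.2, -0.1, -4.3]
opening: 0.123
[542.28433199  36.06507197 251.30518129] [-3.13828092e+00 -4.04281330e-04  1.47795239e+00] [-0.24451759 -0.11694179 -4.29278664] 0.1229744491796454
```

```bash
python3 -m creep '[[-0.003,0,-0.004,0,1.4,5,1],[0,0,0,0,0,3,1],[0,0,0,0,0,2,1],[0,0,0,0,0,0,1]]' 70
python3 - <<'E'
from h import *
s=sense();print(s['eef_pos'],s['tcp_rot'],s['contact_force'],s['opening'])
E
```

```text
clock: 10.28
eef_pos: [544.6, 36.1, 241.9]
tcp_rot: [3.139, -0.001, 1.482]
contact_force: [0.1, 0.2, -5.3]
opening: 0.12
[544.55424822  36.06250835 241.85721037] [ 3.13908110e+00 -8.08756123e-04  1.48227873e+00] [ 0.0659765  0.1756494 -5.296832 ] 0.11952913720267873
```

```bash
python3 -m creep '[[0,0,0,0,-0.5,1.5,1],[0,0,0,0,0,1,1],[0,0,0,0,0,0,1]]' 70
python3 - <<'E'
from h import *
s=sense();print(s['eef_pos'],s['tcp_rot'],s['contact_force'],s['opening'])
E
```

```text
clock: 10.53
eef_pos: [544.5, 36.1, 240.2]
tcp_rot: [3.137, -0.001, 1.482]
contact_force: [-0.2, 0.9, -5.2]
opening: 0.122
[544.47532255  36.08008008 240.22161626] [ 3.13741026e+00 -1.00234026e-03  1.48221287e+00] [-0.24911067  0.88780055 -5.192354  ] 0.12198853976030673
```

```bash
python3 -m creep '[[0.004,0,0,0,-0.5,1.2,1],[0,0,0,0,0,1,1],[0,0,0,0,0,0,1]]' 70
python3 - <<'E'
from h import *
s=sense();print(s['eef_pos'],s['tcp_rot'],s['contact_force'],s['opening'])
E
```

```text
clock: 10.78
eef_pos: [544.9, 36.0, 240.4]
tcp_rot: [3.139, -0.001, 1.482]
contact_force: [0.0, 0.2, -5.2]
opening: 0.123
[544.92678437  36.01544784 240.39467652] [ 3.13862965e+00 -1.20349946e-03  1.48232184e+00] [ 0.02859646  0.17773427 -5.20861128] 0.12277986258367371
```

```bash
python3 -m creep '[[0,0,0,0,-0.5,2,1],[0,0,0,0,0,1.5,1]]' 70
python3 -m creep '[[0,0,0,0,0,1.5,1],[0,0,0,0,0,0.5,1]]' 70
```

```text
clock: 10.95
eef_pos: [545.1, 36.0, 240.0]
tcp_rot: [3.137, -0.001, 1.482]
contact_force: [-10.8, -0.8, 23.4]
opening: 0.12
clock: 11.12
eef_pos: [545.0, 36.0, 240.1]
tcp_rot: [3.137, -0.001, 1.482]
contact_force: [0.1, -0.2, -4.9]
opening: 0.126
```

It touches the deck at TCP z about 240. Releasing here.

```bash
python3 -m creep '[[0.004,0,0,0,0,1,1],[0,0,0,0,0,0,0.7],[0,0,0,0,0,0,0.4],[0,0,0,0,0,0,0.3],[0,0,0,0,0,0,0.3],[0,0,0,0,0,0,0.3],[0,0,0,0,0,0,0.3]]' 70
python3 - <<'E'
from h import *
snap('wrist','w9')
s=sense();print(s['eef_pos'],s['tcp_rot'],s['contact_force'],s['opening'])
E
```

```text
clock: 11.7
eef_pos: [546.8, 36.1, 240.1]
tcp_rot: [3.136, -0.002, 1.482]
contact_force: [0.1, 0.3, -0.2]
opening: 0.697
[546.747714    36.0912713  240.14215485] [ 3.13579907e+00 -2.12636612e-03  1.48244012e+00] [ 0.1732339  -0.14727148  0.77579389] 0.6973859786558251
```

View pics/w9.png

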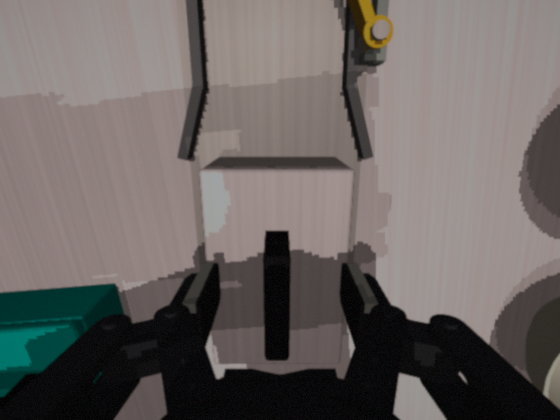

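The box stands on the deck at slide x about -130, centred to about 1 mm and aligned. Next I go up, move back behind its rear end, shut the fingers and push low on the rear face, so the rails can guide it freely.

```bash
python3 -m creep '[[0,0,0,0,0,-10,0.3],[0,0,0,0,0,-20,0.3],[0,0,0,0,0,-30,0.3],[0.005,0,0,-20,0,-15,1],[0,0,0,-38,0,0,1],[0,0,0,-38,0,0,1],[0,0,0,0,0,0,1],[0,0,0,0,0,0,1]]' 60
python3 - <<'E'
from h import *
snap('wrist','w10')
snap('top','t10'); snap('scene','s10')
s=sense();p=s['eef_pos'];print(p,s['tcp_rot'],s['contact_force'],s['opening'])
o=np.array([554.5,158.2]);y=1.483;ex=np.array([np.cos(y),np.sin(y)]);ey=np.array([-ex[1],ex[0]])
print((p[:2]-o)@ex,(p[:2]-o)@ey)
E
```

```text
clock: 12.42
eef_pos: [537.9, -62.5, 323.5]
tcp_rot: [3.138, -0.001, 1.485]
contact_force: [-0.5, 0.2, 0.3]
opening: 0.005
[537.96278404 -60.86522711 322.69334951] [ 3.13937964e+00 -1.13902739e-03  1.48777011e+00] [1.51323262 0.07715773 0.75560273] 0.0034254619843562895
-219.67151283068384 -2.7349021707401775
```

View pics/w10.png

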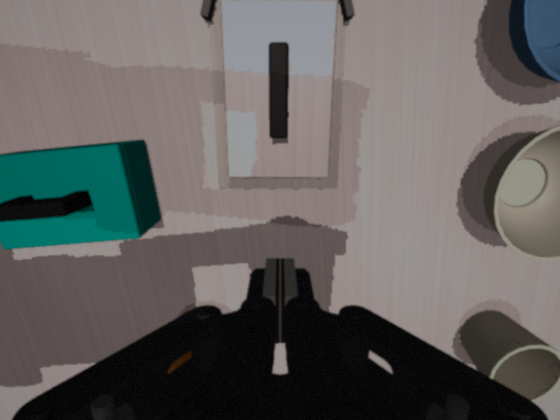

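View pics/s10.png

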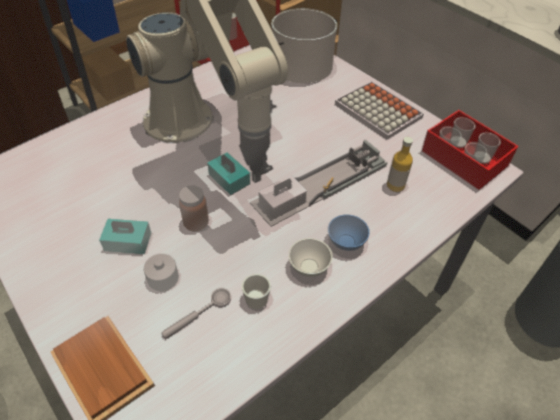

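```bash
cat >> h.py <<'E'
o=np.array([554.5,158.2]);yw=1.483;ex=np.array([np.cos(yw),np.sin(yw)]);ey=np.array([-ex[1],ex[0]])
def S(w): w=np.array(w)[:2]-o; return np.array([w@ex,w@ey]).round(1)
def W(x,yy,z): return [*(o+x*ex+yy*ey),z]
def st():
    s=sense();p=s['eef_pos'];print('slide xy',S(p),'z',p[2].round(1),'rpy',s['tcp_rot'].round(4),'F along/lat',(s['contact_force'][:2]@ex).round(1),(s['contact_force'][:2]@ey).round(1),'Fz',s['contact_force'][2].round(1),'open',round(s['opening'],3),'t',s['clock'])
E
python3 - <<'E'
from h import *
f=ld('w10')
for q in [(229,177),(327,177),(222,2),(336,1)]: print(S(ray(f,*q,56)))
f=ld('t10')
crop('t10',95,180,315,290,3.6,'c10')
E
```

```text
[-188.9   35.9]
[-188.7  -39.5]
[-71.9  35.4]
[-71.  -39.9]
```

View pics/c10.png

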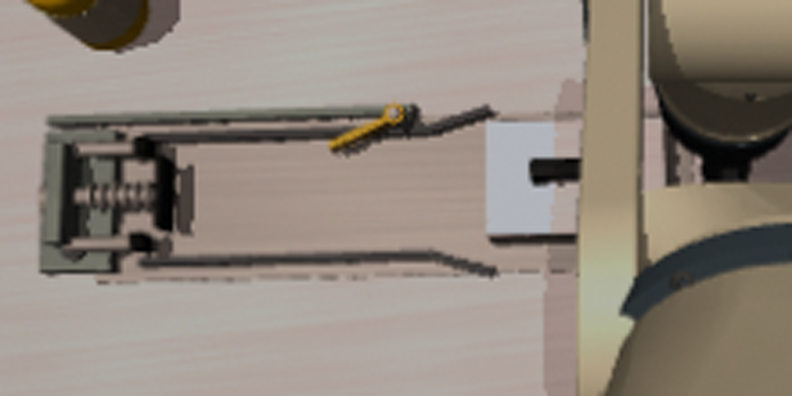

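```bash
python3 -m creep '[[0,0.05,0.004,-4,-1,10,1],[0,0,0,0,0,25,1],[0,0,0,0,0,30,1],[0,0,0,0,0,25,1],[0,0,0,0,0,15,1],[0,0,0,0,0,0,1],[0,0,0,0,0,0,1]]' 60; python3 -c "
from h import *
st()"
```

```text
clock: 13.15
eef_pos: [538.8, -52.2, 214.9]
tcp_rot: [3.138, -0.054, 1.493]
contact_force: [-0.0, -0.2, 0.4]
opening: 0.0
slide xy [-211.    -2.8] z 214.9 rpy [ 3.1381 -0.0545  1.4925] F along/lat -0.2 0.0 Fz 0.4 open 0.0 t 13.15
```

```bash
python3 -m creep '[[0,0,0.01,-6,-1,9,1],[0,0,0,0,0,8,1],[0,0,0,0,0,1,1],[0,0,0,0,0,0,1]]' 60; python3 - <<'E'
from h import *
st(); snap('wrist','w11')
E
```

```text
clock: 13.48
eef_pos: [538.6, -56.3, 197.5]
tcp_rot: [3.136, -0.055, 1.484]
contact_force: [-0.5, 0.0, -0.7]
opening: -0.005
slide xy [-215.1   -2.9] z 197.5 rpy [ 3.1356 -0.0545  1.4838] F along/lat -0.0 0.5 Fz -0.7 open -0.005 t 13.4833
```

View pics/w11.png

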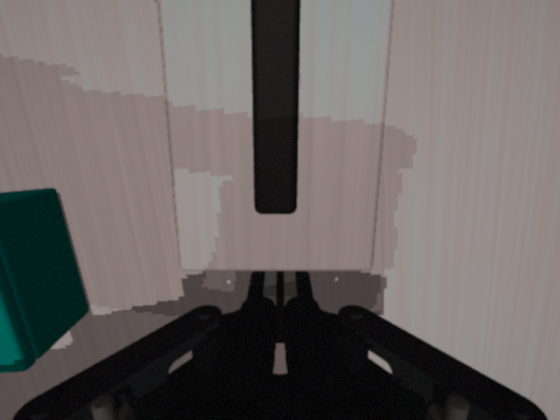

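```bash
python3 -m creep '[[0,0,0,4,0,0.2,1],[0,0,0,4,0,0.2,1],[0,0,0,4,0,0.2,1],[0,0,0,4,0,0.2,1],[0,0,0,4,0,0.2,1],[0,0,0,4,0,0.2,1],[0,0,0,4,0,0.2,1],[0,0,0,4,0,0.2,1],[0,0,0,4,0,0.2,1],[0,0,0,4,0,0.2,1]]' 60; python3 - <<'E'
from h import *
st(); snap('wrist','w12')
E
```

```text
clock: 14.37
eef_pos: [542.8, -13.3, 199.4]
tcp_rot: [3.133, -0.053, 1.484]
contact_force: [-0.3, -1.8, -1.8]
opening: 0.003
slide xy [-171.9   -3.4] z 199.4 rpy [ 3.1329 -0.0535  1.4838] F along/lat -1.8 0.2 Fz -1.8 open 0.003 t 14.3667
```

View pics/w12.png

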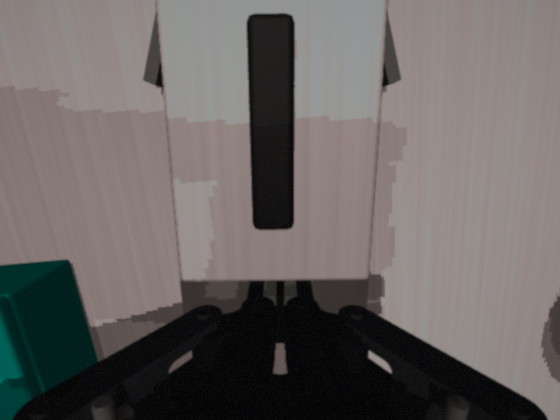

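```bash
python3 -m creep '[[0.004,0,0,4,-0.5,0.7,1],[0.004,0,0,4,-0.5,0.7,1],[0,0,0,4,-0.5,0.4,1],[0,0,0,4,-0.3,0.3,1],[0,0,0,4,0,0.3,1],[0,0,0,4,0,0.3,1],[0,0,0,4,0,0.3,1],[0,0,0,4,0,0.3,1]]' 60; python3 - <<'E'
from h import *
st(); f=snap('wrist','w13')
E
```

```text
clock: 15.08
eef_pos: [544.9, 21.8, 198.9]
tcp_rot: [3.139, -0.053, 1.484]
contact_force: [-0.2, -3.5, 3.6]
opening: -0.001
slide xy [-136.7   -2.4] z 198.9 rpy [ 3.1389 -0.053   1.4839] F along/lat -3.5 -0.1 Fz 3.6 open -0.001 t 15.0833
```

View pics/w13.png

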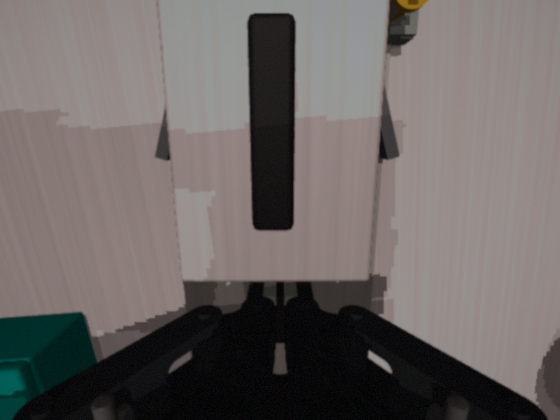

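```bash
python3 - <<'E'
from h import *
f=ld('w13')
for q in [(184,280),(369,280),(162,10),(391,10)]: print(S(ray(f,*q,56)))
E
```

```text
[-115.8   36.9]
[-115.8  -39.1]
[-17.6  37. ]
[-17.5 -39.4]
```

Box rear at slide x = -116 (centre -56), with its front already between the straight rails. Going slower towards the pawl.

```bash
python3 -m creep '[[0,0,0,2.5,-0.3,0.3,1],[0,0,0,2.5,0,0.2,1],[0,0,0,2.5,0,0.2,1],[0,0,0,2.5,0,0.2,1],[0,0,0,2.5,0,0.2,1],[0,0,0,2.5,0,0.2,1],[0,0,0,2.5,0,0.2,1],[0,0,0,2.5,0,0.2,1]]' 60; python3 - <<'E'
from h import *
st(); f=snap('wrist','w14')
E
```

```text
clock: 15.8
eef_pos: [546.1, 42.7, 198.4]
tcp_rot: [3.14, -0.05, 1.486]
contact_force: [-0.1, -7.3, 3.6]
opening: 0.002
slide xy [-115.8   -1.8] z 198.4 rpy [ 3.1397 -0.0502  1.4856] F along/lat -7.3 -0.6 Fz 3.6 open 0.002 t 15.8
```

```bash
python3 -m creep '[[0,0,0,2.5,-0.2,0.3,1],[0,0,0,2.5,0,0.2,1],[0,0,0,2.5,0,0.2,1],[0,0,0,2.5,0,0.2,1],[0,0,0,2.5,0,0.2,1],[0,0,0,2.5,0,0.2,1]]' 60; python3 - <<'E'
from h import *
st(); f=snap('wrist','w15'); snap('top','t15')
E
```

```text
clock: 16.35
eef_pos: [547.1, 56.3, 198.5]
tcp_rot: [3.14, -0.046, 1.487]
contact_force: [-0.2, -8.4, 4.7]
opening: 0.002
slide xy [-102.2   -1.6] z 198.5 rpy [ 3.1399 -0.0459  1.4868] F along/lat -8.4 -0.5 Fz 4.7 open 0.002 t 16.35
```

View pics/w15.png

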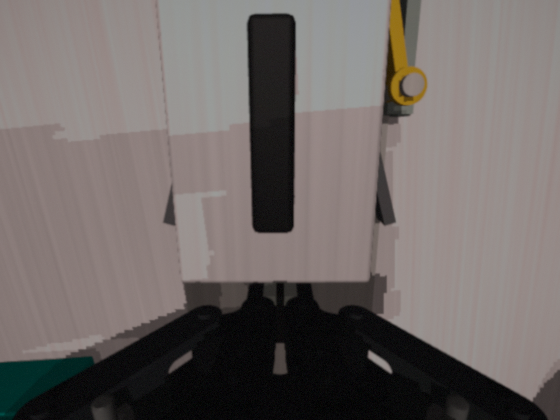

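View pics/t15.png

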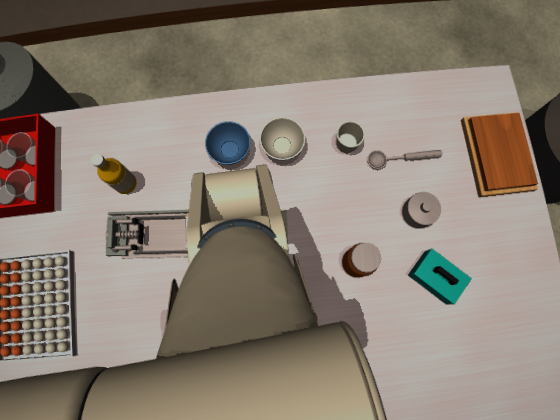

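The pawl is being pushed aside. In the wrist picture its lever now runs from the pin at (408,85) up to (395,0), along the box side. Force is about 8 N. Continuing.

```bash
python3 -m creep '[[0,0.004,0,3,-0.1,0.2,1],[0,0.002,0,3,-0.1,0.2,1],[0,0.001,0,3,0,0.2,1],[0,0.001,0,3,0,0.2,1],[0,0.001,0,3,0,0.2,1],[0,0.001,0,3,0,0.2,1],[0,0.001,0,3,0,0.2,1],[0,0.001,0,3,0,0.2,1]]' 60; python3 - <<'E'
from h import *
st(); f=snap('wrist','w16')
E
```

```text
clock: 17.12
eef_pos: [548.8, 79.3, 198.3]
tcp_rot: [3.14, -0.054, 1.487]
contact_force: [-0.1, -6.3, 2.6]
opening: 0.001
slide xy [-79.1  -1.2] z 198.3 rpy [ 3.1402 -0.0544  1.4872] F along/lat -6.3 -0.5 Fz 2.6 open 0.001 t 17.1167
```

View pics/w16.png

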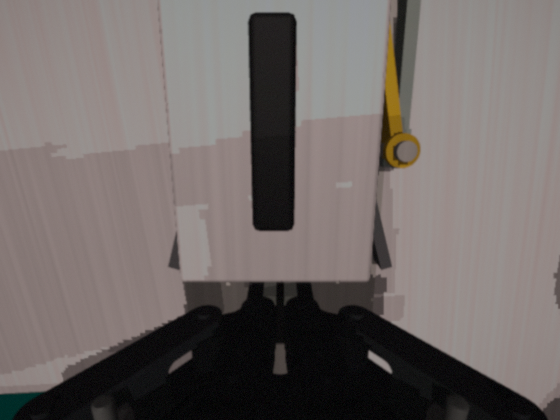

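```bash
python3 -m creep '[[0,0,0,3.5,-0.1,0.2,1],[0,0,0,3.5,0,0.2,1],[0,0,0,3.5,0,0.2,1],[0,0,0,3.5,0,0.2,1],[0,0,0,3.5,0,0.2,1],[0,0,0,3.5,0,0.2,1],[0,0,0,3.5,0,0.2,1],[0,0,0,3.5,0,0.2,1],[0,0,0,3.5,0,0.2,1],[0,0,0,3.5,0,0.2,1]]' 60; python3 - <<'E'
from h import *
st(); f=snap('wrist','w17')
E
```

```text
clock: 18.0
eef_pos: [551.7, 113.1, 198.4]
tcp_rot: [3.14, -0.05, 1.488]
contact_force: [0.3, -6.6, 3.6]
opening: -0.001
slide xy [-45.1  -1.1] z 198.4 rpy [ 3.1403 -0.0496  1.4877] F along/lat -6.6 -0.9 Fz 3.6 open -0.001 t 18.0
```

```bash
python3 -m creep '[[0,0.002,0,3,0,0.2,1],[0,0,0,3,0,0.2,1],[0,0,0,3,0,0.2,1],[0,0,0,3,0,0.2,1],[0,0,0,3,0,0.2,1],[0,0,0,3,0,0.2,1]]' 60; python3 - <<'E'
from h import *
st(); f=snap('wrist','w18'); snap('top','t18')
f=ld('w18')
print([S(ray(f,*q,56)) for q in [(184,280),(369,280)]])
E
```

```text
clock: 18.55
eef_pos: [553.1, 130.1, 198.4]
tcp_rot: [3.141, -0.049, 1.488]
contact_force: [-0.1, -6.9, 4.2]
opening: -0.001
slide xy [-28.1  -1.1] z 198.4 rpy [ 3.1406 -0.0489  1.4884] F along/lat -6.9 -0.5 Fz 4.2 open -0.001 t 18.55
[array([-7.7, 38.3]), array([ -7.3, -37.3])]
```

View pics/w18.png

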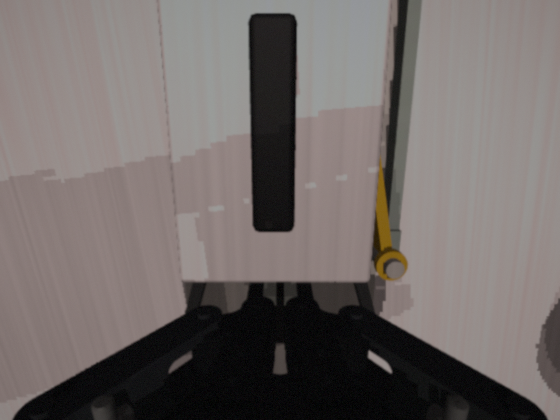

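View pics/t18.png

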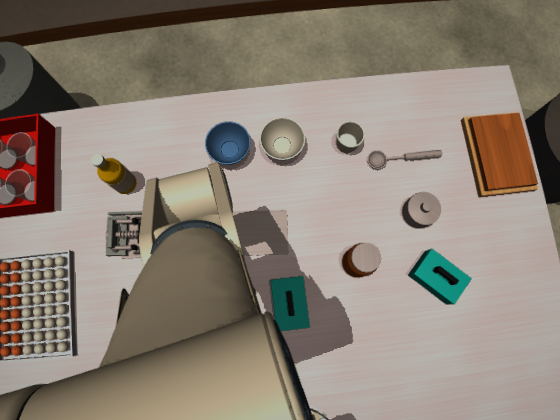

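Rear edge is level with the pawl pin (x about -8). The pawl tip should then be near x = 38, so about 46 mm more to go, with the bumper touching at about 36.

```bash
python3 -m creep '[[0,0.003,0,3,0,0.2,1],[0,0,0,3,0,0.2,1],[0,0,0,3,0,0.2,1],[0,0,0,3,0,0.2,1],[0,0,0,3,0,0.2,1],[0,0,0,3,0,0.2,1],[0,0,0,3,0,0.2,1],[0,0,0,3,0,0.2,1],[0,0,0,2,0,0.1,1]]' 60; python3 - <<'E'
from h import *
st(); f=snap('wrist','w19')
E
```

```text
clock: 19.4
eef_pos: [555.2, 153.8, 198.4]
tcp_rot: [3.141, -0.048, 1.489]
contact_force: [0.2, -7.1, 3.8]
opening: -0.0
slide xy [-4.4 -1.1] z 198.4 rpy [ 3.1412 -0.048   1.4888] F along/lat -7.0 -0.8 Fz 3.8 open -0.0 t 19.4
```

View pics/w19.png

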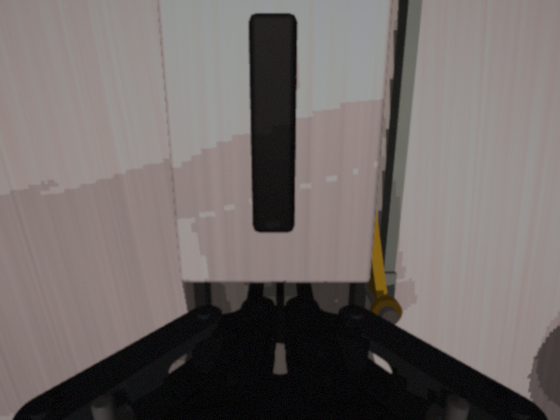

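```bash
python3 -m creep '[[0,0.003,0,2,0,0.1,1],[0,0,0,2,0,0.1,1],[0,0,0,2,0,0.1,1],[0,0,0,2,0,0.1,1],[0,0,0,2,0,0.1,1]]' 60; python3 -c "
from h import *
st()"
python3 -m creep '[[0,0,0,1.5,0,0.1,1],[0,0,0,1.5,0,0.1,1],[0,0,0,1.5,0,0.1,1]]' 60; python3 -c "
from h import *
st()"
```

```text
clock: 19.87
eef_pos: [556.0, 162.3, 198.4]
tcp_rot: [3.142, -0.049, 1.489]
contact_force: [0.4, -6.8, 4.1]
opening: -0.004
slide xy [ 4.2 -1.1] z 198.4 rpy [ 3.1416 -0.0487  1.4892] F along/lat -6.8 -1.0 Fz 4.1 open -0.004 t 19.8667
clock: 20.12
eef_pos: [556.3, 165.7, 198.4]
tcp_rot: [-3.141, -0.047, 1.49]
contact_force: [0.3, -6.3, 4.4]
opening: 0.001
slide xy [ 7.6 -1.2] z 198.4 rpy [-3.1413 -0.047   1.4896] F along/lat -6.3 -0.8 Fz 4.4 open 0.001 t 20.1167
```

```bash
python3 -m creep '[[0,0,0,1.5,0,0.1,1],[0,0,0,1.5,0,0.1,1],[0,0,0,1.5,0,0.1,1]]' 60; python3 -c "
from h import *
st()"
python3 -m creep '[[0,0,0,1.5,0,0.1,1],[0,0,0,1.5,0,0.1,1]]' 60; python3 - <<'E'
from h import *
st(); f=snap('wrist','w20')
E
```

```text
clock: 20.37
eef_pos: [556.7, 169.0, 198.4]
tcp_rot: [-3.141, -0.045, 1.49]
contact_force: [0.2, -6.7, 4.4]
opening: 0.003
slide xy [10.9 -1.2] z 198.4 rpy [-3.141  -0.0452  1.4898] F along/lat -6.7 -0.8 Fz 4.4 open 0.003 t 20.3667
clock: 20.53
eef_pos: [556.9, 170.8, 198.5]
tcp_rot: [-3.141, -0.043, 1.49]
contact_force: [0.2, -11.6, 5.5]
opening: -0.001
slide xy [12.8 -1.3] z 198.5 rpy [-3.1407 -0.0432  1.4904] F along/lat -11.5 -1.2 Fz 5.5 open -0.001 t 20.5333
```

View pics/w20.png

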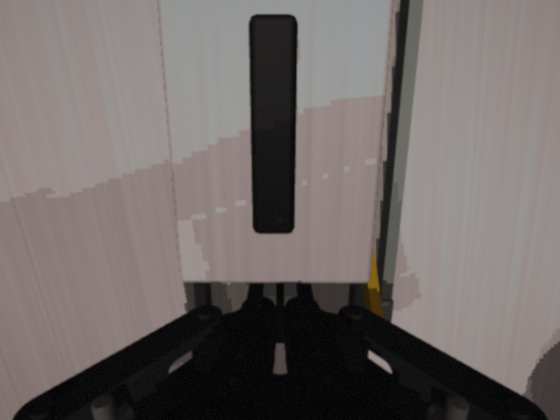

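The bumper touched: force stepped from 6.7 to 11.5 N at TCP x of about 12.5. About 10 mm to go, in small steps.

```bash
python3 -m creep '[[0,0.003,0,1.5,0,0.1,1],[0,0.001,0,1.5,0,0.1,1],[0,0.001,0,1.5,0,0.1,1]]' 60; python3 -c "
from h import *
st()"
python3 -m creep '[[0,0.002,0,1.5,0,0.1,1],[0,0.001,0,1.5,0,0.1,1],[0,0.001,0,1.5,0,0.1,1]]' 60; python3 - <<'E'
from h import *
st(); f=snap('wrist','w21')
E
```

```text
clock: 20.83
eef_pos: [557.1, 172.5, 198.4]
tcp_rot: [-3.14, -0.044, 1.492]
contact_force: [0.3, -12.8, 6.0]
opening: 0.001
slide xy [14.5 -1.4] z 198.4 rpy [-3.14   -0.0436  1.4918] F along/lat -12.7 -1.5 Fz 6.0 open 0.001 t 20.8333
clock: 21.08
eef_pos: [557.4, 173.6, 198.5]
tcp_rot: [-3.139, -0.042, 1.493]
contact_force: [0.8, -13.9, 6.6]
opening: -0.001
slide xy [15.6 -1.6] z 198.5 rpy [-3.1392 -0.0423  1.4932] F along/lat -13.7 -2.0 Fz 6.6 open -0.001 t 21.0833
```

View pics/w21.png

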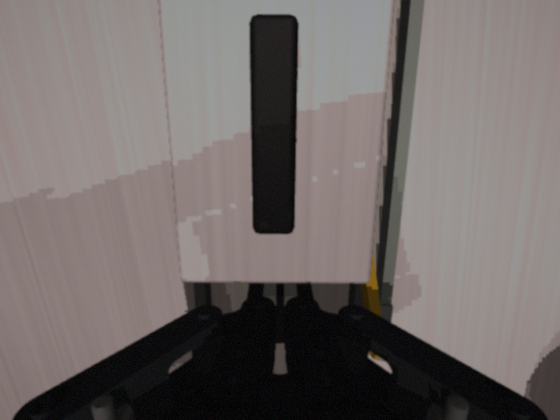

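```bash
python3 -m creep '[[-0.002,0.003,0.004,2.2,-0.2,0.1,1],[0,0.002,0.002,2.2,0,0.1,1],[0,0.002,0,2.2,0,0.1,1]]' 60; python3 -c "
from h import *
st()"
python3 -m creep '[[0,0.002,0.003,2.3,0,0.1,1],[0,0.002,0,2.3,0,0.1,1],[0,0.002,0,2.3,0,0.1,1]]' 60; python3 - <<'E'
from h import *
st(); f=snap('wrist','w22')
E
```

```text
clock: 21.38
eef_pos: [557.5, 176.4, 198.5]
tcp_rot: [-3.14, -0.043, 1.488]
contact_force: [2.4, -15.0, 6.3]
opening: 0.005
slide xy [18.4 -1.4] z 198.5 rpy [-3.1395 -0.0432  1.4883] F along/lat -14.7 -3.7 Fz 6.3 open 0.005 t 21.3833
clock: 21.63
eef_pos: [557.9, 178.9, 198.5]
tcp_rot: [-3.138, -0.042, 1.487]
contact_force: [0.9, -16.3, 6.4]
opening: -0.006
slide xy [21.  -1.6] z 198.5 rpy [-3.1383 -0.0421  1.4871] F along/lat -16.1 -2.3 Fz 6.4 open -0.006 t 21.6333
```

View pics/w22.png

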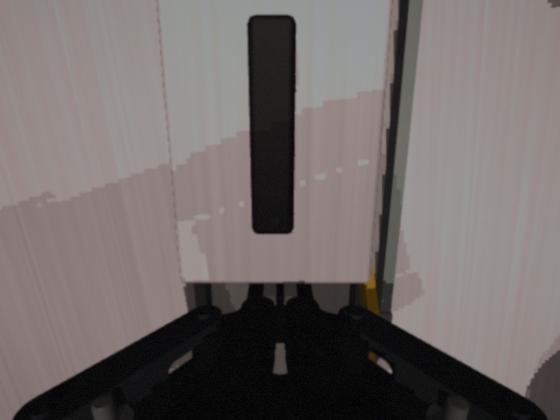

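```bash
python3 -m creep '[[0,0.002,0.002,2.3,-0.1,0.1,1],[0,0.002,0,2.3,0,0.1,1]]' 60; python3 - <<'E'
from h import *
st(); f=snap('wrist','w23'); crop('w23',320,240,420,400,4,'c23')
E
```

```text
clock: 21.85
eef_pos: [558.1, 180.4, 198.5]
tcp_rot: [-3.137, -0.041, 1.487]
contact_force: [0.9, -18.4, 6.4]
opening: -0.003
slide xy [22.4 -1.7] z 198.5 rpy [-3.1374 -0.0409  1.4866] F along/lat -18.2 -2.6 Fz 6.4 open -0.003 t 21.85
```

View pics/c23.png

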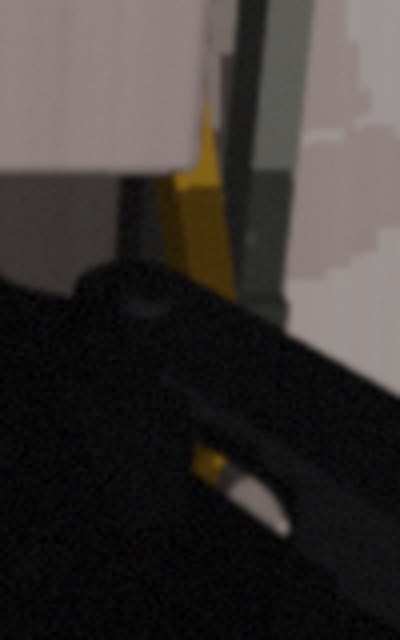

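```bash
python3 - <<'E'
from h import *
f=ld('w23')
print('tip',S(ray(f,372,264,44)),'rear',S(ray(f,275,282.5,56)), S(ray(f,184,282.5,56)),S(ray(f,369,282.5,56)))
f=ld('w18'); print('pin',S(ray(f,394,269,44)),S(ray(f,394,269,50)))
crop('w22',320,240,420,400,4,'c22')
E
```

```text
tip [ 43.8 -41.5] rear [40.7  1.2] [40.4 38.6] [ 41.  -37.2]
pin [ -7.9 -51.9] [ -5.1 -49.5]
```

View pics/c22.png

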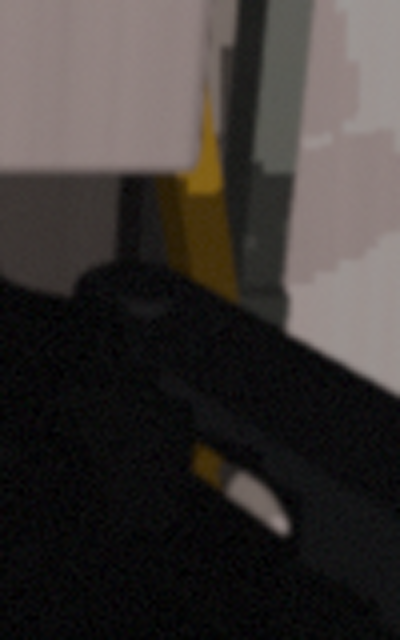

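```bash
python3 -m creep '[[0,0.002,0.001,2.6,-0.1,0.1,1],[0,0.002,0,2.6,0,0.1,1]]' 60; python3 - <<'E'
from h import *
st(); f=snap('wrist','w24'); crop('w24',320,240,420,400,4,'c24')
E
```

```text
clock: 22.07
eef_pos: [558.4, 182.1, 198.6]
tcp_rot: [-3.137, -0.039, 1.487]
contact_force: [1.3, -18.8, 7.2]
opening: -0.003
slide xy [24.1 -1.8] z 198.6 rpy [-3.1365 -0.0392  1.4871] F along/lat -18.7 -3.0 Fz 7.2 open -0.003 t 22.0667
```

View pics/c24.png

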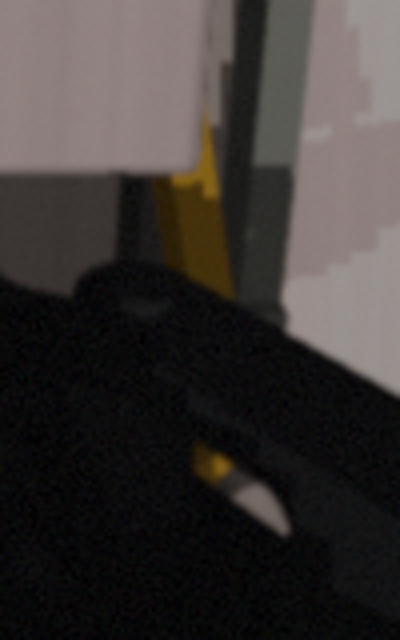

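```bash
python3 - <<'E'
from h import *
f=ld('w24')
r_=S(ray(f,369,282.5,56)); print(r_)
for z in (56,44,23): 
    q=proj(f,[W(r_[0],-38.5,z)])[0]; print(z,q,((q-[320,240])*4).round())
E
```

```text
[ 42.5 -37.2]
56 [372.2255288  282.54591845] [209. 170.]
44 [364.73041411 269.70886673] [179. 119.]
23 [354.21391585 251.70851596] [137.  47.]
```

```bash
python3 -m creep '[[0,0.002,0.001,2.7,-0.1,0.1,1],[0,0.002,0,2.7,0,0.1,1]]' 60; python3 - <<'E'
from h import *
st(); f=snap('wrist','w25'); crop('w25',320,240,420,400,4,'c25')
E
```

```text
clock: 22.28
eef_pos: [558.8, 184.2, 198.5]
tcp_rot: [-3.136, -0.038, 1.487]
contact_force: [1.6, -17.4, 7.7]
opening: 0.002
slide xy [26.2 -2. ] z 198.5 rpy [-3.1356 -0.0378  1.4873] F along/lat -17.2 -3.1 Fz 7.7 open 0.002 t 22.2833
```

View pics/c25.png

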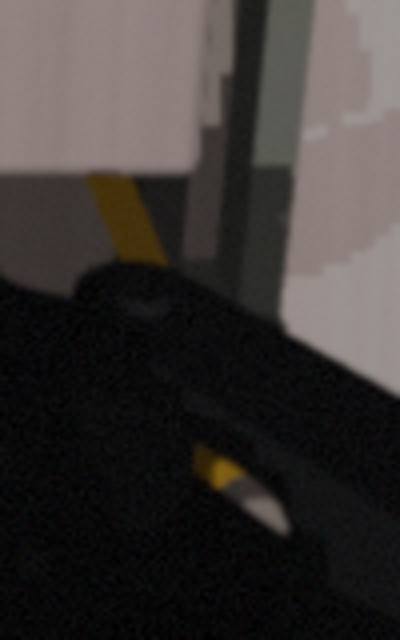

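Clicked: the brass lever jumped from crop x of about 200 to about 110, and now stands behind the rear end. Backing off gently.

```bash
python3 -m creep '[[0,0,0,-1,0,0,1],[0,0,0,-1,0,0,1],[0,0,0,-1.5,0,0,1],[0,0,0,-2,0,0,1],[0,0,0,-3,0,0,1],[0,0,0,-5,0,0,1],[0,0,0,-6,0,0,1]]' 60; python3 - <<'E'
from h import *
st(); f=snap('wrist','w26')
E
```

```text
clock: 22.92
eef_pos: [556.4, 164.3, 197.0]
tcp_rot: [-3.133, -0.039, 1.487]
contact_force: [-1.0, -0.2, -0.1]
opening: 0.003
slide xy [ 6.2 -1.3] z 197.0 rpy [-3.1335 -0.0388  1.4869] F along/lat -0.3 0.9 Fz -0.1 open 0.003 t 22.9167
```

View pics/w26.png

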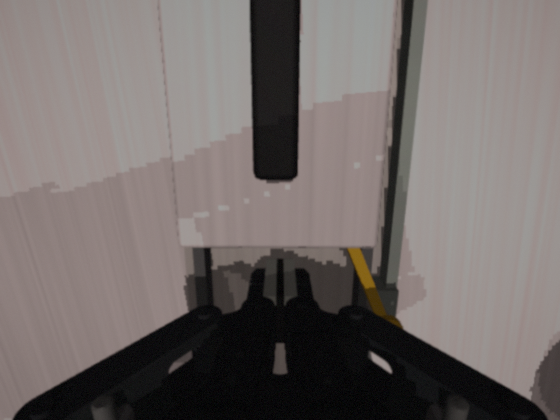

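The pawl holds the box: the lever runs from (385,320) to (352,250) behind the rear edge at row 246, and the arm is free of force. Moving straight up and away for a clear view.

```bash
python3 -m creep '[[0,0,0,-2,0,-20,1],[0,0,0,-1,0,-35,1],[0,0,0,0,0,-40,1],[0,0,0,0,0,-40,1],[0,-0.04,0,-20,0,-20,1],[0,0,0,-38,0,-10,1],[0,0,0,-38,0,0,1],[0,0,0,-38,0,0,1],[0,0,0,-38,0,0,1],[0,0,0,-20,0,0,1]]' 60
python3 -m creep '[[0,0,0,-38,0,0,1],[0,0,0,-38,0,0,1],[0,0,0,-38,0,0,1],[0,0,0,-30,0,0,1],[0,0,0,0,0,0,1],[0,0,0,0,0,0,1],[0,0,0,0,0,0,1]]' 60
python3 - <<'E'
from h import *
st(); snap('top','t30'); snap('scene','s30'); crop('t30',95,195,300,270,3.9,'c30'); crop('s30',240,130,410,240,4.6,'c31')
E
```

```text
clock: 23.8
eef_pos: [539.3, -42.8, 369.7]
tcp_rot: [-3.134, 0.004, 1.492]
contact_force: [-0.7, -0.1, 0.7]
opening: -0.002
clock: 24.38
eef_pos: [524.0, -199.0, 370.8]
tcp_rot: [-3.136, 0.004, 1.486]
contact_force: [0.5, 0.2, 0.4]
opening: -0.002
slide xy [-358.5   -1. ] z 370.8 rpy [-3.1362  0.0041  1.4855] F along/lat 0.3 -0.5 Fz 0.4 open -0.002 t 24.3833
```

View pics/t30.png

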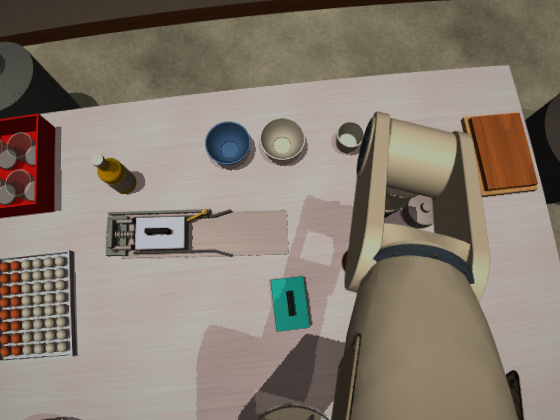

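View pics/c30.png

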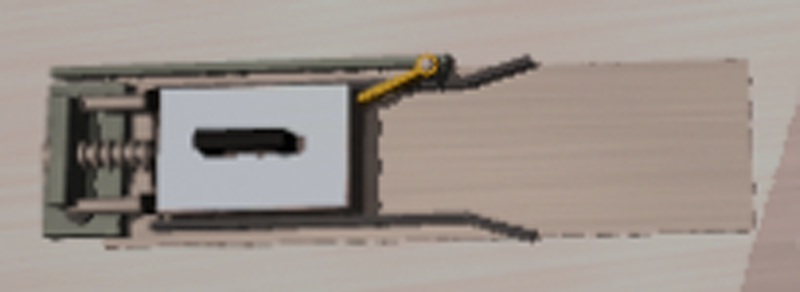

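View pics/c31.png

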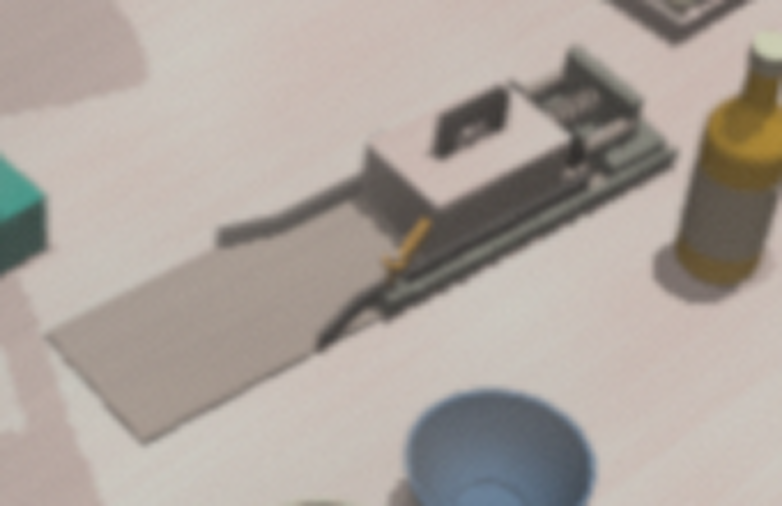

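The top crop shows the pawl tip back at (362,102), the same pixel as when closed at the start, with the box flat in front of it. I'll do one numeric check of the lid and then hand in.

```bash
python3 - <<'E'
from h import *
f=ld('t30')
P=np.array([S(ray(f,95+(a+.5)/3.9-.5,195+(b+.5)/3.9-.5,56)) for a,b in [(160,88),(348,86),(348,208),(160,212)]]);print(P,P.mean(0))
a=cv2.absdiff(cv2.imread('pics/top0.png'),cv2.imread('pics/t30.png')).max(2)
for n,(x,y) in dict(jar=(362,260),tin=(422,209),blue=(228,145),white=(283,140),cup=(350,137),spoon=(400,157),syrup=(115,175)).items(): print(n,a[y-18:y+18,x-18:x+18].mean().round(1))
st(); print(sense()['qvel'].round(3)); job.sign_off()
E
```

```text
[[159.3 -37.6]
 [ 40.5 -35.8]
 [ 39.2  40.4]
 [156.1  40.3]] [98.775  1.825]
jar 55.0
tin 39.3
blue 9.6
white 13.5
cup 25.3
spoon 37.8
syrup 10.8
slide xy [-357.5   -1.1] z 370.8 rpy [-3.136   0.0039  1.487 ] F along/lat 0.1 0.3 Fz 0.2 open -0.004 t 24.4833
[ 0.014 -0.001 -0.     0.    -0.001 -0.   ]
the job is handed in; nothing more can be done
```

The box is in the slide, locked behind the closed pawl, and I handed the job in at 24.5 s on the robot clock.

**What I did:** I picked up the steel box by its bar and set it on the front of the slide at about x = -130 mm. I then let go and pushed it in from behind with shut fingers. The bumper touched at about 11 N, and the push peaked at 19 N before the pawl snapped shut behind the box.

**Last checks:**
- **Box:** the lid measures at about x = +99 mm, y = +2 mm in the slide's frame, in line with the rails and flat.
- **Pawl:** its tip is back at the same pixel as when it was closed at the start, now behind the box's rear end.
- **Arm:** clear of everything, with only sensor noise on the force reading.

**Bystanders:** I saw no contact with any of them. The image comparison meant to confirm they stayed put was not conclusive: the syrup and the two bowls barely differ. The jar, tin, cup and spoon show larger differences, with the arm or its shadow over or near them in the last top picture. In the earlier top picture at 18.6 s those four still looked in place, and afterwards the arm only passed over that side at height.

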